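Clear and load the glass warming plate

ROBOT

A 6-joint arm with a two-finger parallel gripper is mounted at the origin on the work surface. World frame = base frame: x ahead of the robot, y to its left, z up, the work surface at z = 0. Lengths are in mm, angles in rad, forces in N, time in s.
With the tool pointing down it reaches from about 275 to 750 mm from the base axis. Payload 10.2 kg.
Tool frame: the origin (TCP) lies midway between the tips of the shut fingers; the grasp point (between the pads) lies 19 mm behind it; z points along the fingers, y is the line along which they close (so a half turn about z gives the same grasp; the last joint's range is limited). The gripper opens to 85 mm and grips with 20 to 120 N. Pads are 22 mm wide; open, the fingers measure 114 mm over their backs; the gripper's body (76 mm by 85 mm) begins 54 mm behind the grasp point. The pads swing forward as they close: fully open they stand 13 mm farther back than shut.
Start: joints at [-1.534, 0.313, 1.498, -0, 1.331, -0.223], TCP at [134.852, -507.391, 231.294] pointing down, gripper open.
Joint ranges: [-2.94, 2.94], [-0.97, 2.17], [0.19, 2.56], [-1.23, 4.37], [0.02, 3.11], [-2.88, 2.88]. Speed limits (rad/s): [2.39, 2.39, 3.01, 3.14, 3.14, 3.14].

INTERFACE

Orientations are given as a unit quaternion [w, x, y, z].
In Python, from rig import ctrl, capture, camera_info gives the robot as it stands.
- The arm moves only by the tool apply_moves, never from a script. Its argument "targets" is a list of rows, each a list of 3 entries, a list of its own where there are three numbers: the finger opening in mm, from 0 to 85.4, then the shift along the world's x, y, z in mm, then the turn, a rotation vector about the world's x, y, z in degrees. In form: [[grip, [dx, dy, dz], [rx, ry, rz]], ...]. A call has 1 to 20 rows; each row is the pose to reach, as a shift and turn from the pose commanded when the call began; what a row does not reach only later rows make up. A row lasts 1/10 s, in which the tool goes at most 50 mm and 8.59 degrees, less where a joint would pass 70% of its speed; a pose out of reach is approached as far as the arm can. A call with a gripper value outside its range is refused whole. The fingers move at their own pace and stop on an object; "squeeze" is the grip in N (left out, the last holds). Time passes only in rows, so rows that repeat a pose let the fingers close. It gives the time, the measured TCP pose, the force, the opening and the grip force at its end, in the units of the state.
- ctrl.sense(): the state, without advancing time (a new reading comes with each control period).
- capture(name): name is "side" or "top" or "wrist"; returns (picture, depth): 420x560x3 uint8, blue, green, red; 420x560 float32, mm along the optical axis (not along the pixel's ray), 0 where there is no reading.
- camera_info(name): a dict with "vfov" (degrees; the focal length in pixels is half the picture's height over the tangent of half this angle, whatever the lens; pixels are square), "cx", "cy" (the principal point, pixels), "extrinsics" (4x4, takes a point from camera to world coordinates). Camera axes: x right, y down, z forward; pixel columns grow to the right and rows downward; lengths in mm; the calibration is good to about 2 mm. A picture is of the moment at which its call begins: read the wrist's pose just before it. camera_info takes no time and is no camera call; for the wrist camera it gives the pose at the moment of the call.
- ctrl.finish_job(): hands the job in; it is judged then, once.
The state is a dict: "time_s": time; "joints": joint angles; "dq": joint speeds; "tau": joint torques, N m; "eef_pos": TCP position; "ee_rot": TCP orientation; "force": force on the tool from outside, world axes, zero at the start; "wrist_torque": the same for the moment, N m; "grip_width": opening from 0.0 (shut) to 1.0 (fully open); "grip_force": force on a finger pad.
Only numpy, scipy, OpenCV 4.12 (cv2) and the standard library are available. Lean on these libraries where they do the work, as an engineer would, in place of code of your own. Each camera call takes 0.05 s, during which the arm holds its last target. There are 200 camera calls.

TASK

Get the glass warming plate ready: first sweep all the offcuts off the plate into its scrap tray with the brush, keeping the fingers off any offcut that is still on the plate. Then stand the brush back on its rubber mat and lay every glass blank from the bin flat on the bare plate, lengthwise towards the tray: square bars on the half away from the tray, flat slabs on the half next to it. Last, push the switch lever fully over to on, and do not disturb the jar or the mould block.

Things in the scene. Friction and masses are not known exactly. Their poses are not given: they have to be found in the camera images.
- warmer: Fixed warming plate: dark steel, 250 mm in x by 260 mm in y, top 50 mm above the table. Origin on the table under its centre; y points to the scrap tray, x away from the robot. Aluminium fences, 8 mm thick, tops 75 mm above the table, stand round the edges x = +-125 and y = -130 mm; the edge y = 130 is open and drops straight into the tray.
- bed (a point): Centre of the plate's top face; axes as the warmer's.
- tray (a point): Centre of the scrap tray's floor, 6 mm above the table; axes as the warmer's. The tray spans 250 mm in x and 110 mm in y (warmer y 130 to 240), against the plate's open edge; its other three walls are 8 mm thick with tops 75 mm above the table.
- switch (a joint): Black toggle lever on the grey block beyond the far fence, beside the tray. 0 = off, leaning towards the robot; 1.0 = fully on, leaning away (along warmer +x). It stays where left; light to push. It may start up to 0.12 from 0.
- switch_tip (a point): Tip of the toggle lever; the lever is a rod 80 mm long that swings 1.0 rad in all, half to each side of upright, about a pivot below.
- bin: Fixed light-wood bin, 250 x 330 x 20 mm (x, y, z), six compartments (2 in x, 3 in y), each 117 x 103 mm inside, centres at x = +-61 and y = -108, 0, 108 mm; walls 5 mm, inner floor at height 5 mm, walls' tops at 20 mm. Origin: centre of the underside.
- brush: Hand brush standing on its bristles. Origin: centre of the bristles' underside; z up, x along its length. Bristle row 144 x 30 mm, stiff, up to 32 mm; wooden back 150 x 36 mm from 32 to 52 mm; on its middle a wooden grip 70 mm (x) by 26 mm (y), from 52 to 92 mm. About 160 g.
- mat: Black rubber mat 200 x 85 x 4 mm on the table, fixed; the brush's place. Origin: centre of the underside; x along its length.
- jar: Bystander: closed green glass jar, 68 mm across, 110 mm high. Origin: centre of the underside.
- mould: Bystander: dark mould block 80 x 80 x 35 mm with a round hollow in its top. Origin: centre of the underside.
- bar1: Square bar of amber glass, 90 x 30 x 30 mm (x, y, z), one of up to three. Origin at its centre; x along its length. Starts lying in one of the bin's compartments; None if absent.
- bar2: Square bar of amber glass, 90 x 30 x 30 mm (x, y, z), one of up to three. Origin at its centre; x along its length. Starts lying in one of the bin's compartments; None if absent.
- bar3: Square bar of amber glass, 90 x 30 x 30 mm (x, y, z), one of up to three. Origin at its centre; x along its length. Starts lying in one of the bin's compartments; None if absent.
- slab1: Flat slab of amber glass, 80 x 40 x 16 mm (x, y, z), one of up to three. Origin at its centre; x along its length, z across its 16 mm thickness. Starts lying flat in one of the bin's compartments; None if absent.
- slab2: Flat slab of amber glass, 80 x 40 x 16 mm (x, y, z), one of up to three. Origin at its centre; x along its length, z across its 16 mm thickness. Starts lying flat in one of the bin's compartments; None if absent.
- slab3: Flat slab of amber glass, 80 x 40 x 16 mm (x, y, z), one of up to three. Origin at its centre; x along its length, z across its 16 mm thickness. Starts lying flat in one of the bin's compartments; None if absent.
- offcut1: Chunky amber glass offcut, about 60 x 33 mm and 22 mm high, lying loose on the plate at the start. Origin at about its middle (half its height); None if absent.
- offcut2: Chunky amber glass offcut, about 60 x 33 mm and 18 mm high, lying loose on the plate at the start. Origin at about its middle (half its height); None if absent.
- offcut3: Chunky amber glass offcut, about 60 x 33 mm and 22 mm high, lying loose on the plate at the start. Origin at about its middle (half its height); None if absent.
- offcut4: Chunky amber glass offcut, about 60 x 33 mm and 18 mm high, lying loose on the plate at the start. Origin at about its middle (half its height); None if absent.
Not all that is in view belongs to the job. Leave any turquoise look-alike of the offcut2 alone.

How it is judged (in metres and radians):
On the way, in this order (a step that is already met when the one before it is completed fails the run):
1. all offcuts are in the scrap tray (x of offcut1 in the frame of warmer between -0.125 and 0.125 m and y of offcut1 in the frame of warmer between 0.13 and 0.24 m and z of each of offcut1, offcut2, offcut3, offcut4 in the frame of warmer below 0.055 m and x of offcut2 in the frame of warmer between -0.125 and 0.125 m and y of offcut2 in the frame of warmer between 0.13 and 0.24 m and x of offcut3 in the frame of warmer between -0.125 and 0.125 m and y of offcut3 in the frame of warmer between 0.13 and 0.24 m and x of offcut4 in the frame of warmer between -0.125 and 0.125 m and y of offcut4 in the frame of warmer between 0.13 and 0.24 m), for 0.2 s.
2. the brush stands on its mat and every blank lies on its half of the plate, with the offcuts in the tray (all of step 1 and horizontal distance between brush and mat below 0.05 m and angle between brush's own z axis and vertical below 0.15 rad and height (world z) of brush below 0.012 m and x of bar1 in the frame of bed between -0.125 and 0.125 m and y of bar1 in the frame of bed between -0.125 and 0 m and z of bar1 in the frame of bed between 0 and 0.022 m and angle between the x axis of each of bar1, bar2, bar3, slab1, slab2, slab3 and the y axis of warmer, either way round below 0.35 rad and linear speed of each of bar1, bar2, bar3, slab1, slab2, slab3 below 0.03 m/s and x of bar2 in the frame of bed between -0.125 and 0.125 m and y of bar2 in the frame of bed between -0.125 and 0 m and z of bar2 in the frame of bed between 0 and 0.022 m and x of bar3 in the frame of bed between -0.125 and 0.125 m and y of bar3 in the frame of bed between -0.125 and 0 m and z of bar3 in the frame of bed between 0 and 0.022 m and x of slab1 in the frame of bed between -0.125 and 0.125 m and y of slab1 in the frame of bed between 0 and 0.125 m and z of slab1 in the frame of bed between 0 and 0.014 m and x of slab2 in the frame of bed between -0.125 and 0.125 m and y of slab2 in the frame of bed between 0 and 0.125 m and z of slab2 in the frame of bed between 0 and 0.014 m and x of slab3 in the frame of bed between -0.125 and 0.125 m and y of slab3 in the frame of bed between 0 and 0.125 m and z of slab3 in the frame of bed between 0 and 0.014 m), for 0.2 s.
3. the switch is on (value of joint switch above 0.85 rad), for 0.2 s.
At the end, for the whole second after the job is handed in: Offcuts in the tray; brush upright on the mat (within 50 mm of its centre); every blank at rest flat on the plate, unstacked, centre in its half (bars away from the tray, slabs next to it), length within 0.35 rad of the direction to the tray; switch above 0.85 (all of step 2 and value of joint switch above 0.85 rad); the robot touches nothing.
It fails at once if the jar or mould block disturbed (moved more than 30 mm) (distance of any of jar, mould from where it was at the start of the episode above 0.03 m).
It fails at once if offcut1 touched by the fingers while on the plate (contact force between the fingers and offcut1 above 0.5 N and y of offcut1 in the frame of warmer between -0.13 and 0.125 m and x of offcut1 in the frame of warmer between -0.125 and 0.125 m).
It fails at once if offcut2 touched by the fingers while on the plate (contact force between the fingers and offcut2 above 0.5 N and y of offcut2 in the frame of warmer between -0.13 and 0.125 m and x of offcut2 in the frame of warmer between -0.125 and 0.125 m).
It fails at once if offcut3 touched by the fingers while on the plate (contact force between the fingers and offcut3 above 0.5 N and y of offcut3 in the frame of warmer between -0.13 and 0.125 m and x of offcut3 in the frame of warmer between -0.125 and 0.125 m).
It fails at once if offcut4 touched by the fingers while on the plate (contact force between the fingers and offcut4 above 0.5 N and y of offcut4 in the frame of warmer between -0.13 and 0.125 m and x of offcut4 in the frame of warmer between -0.125 and 0.125 m).
Of bar1, bar2, bar3, slab1, slab2, slab3 only 4 to 6 are there at a start; the rules pass over those that are not, and their reading is None.
Of offcut1, offcut2, offcut3, offcut4 only 2 to 4 are there at a start; the rules pass over those that are not, and their reading is None.
At some moment in a run one of bar1, bar2, bar3 may be knocked a few centimetres aside while the robot is not near it.
It also fails if it takes over 210 s, if anything falls off the work surface, if the arm or the gripper's body presses on something with over 40 N, if the wrist force passes 120 N, or if a joint passes its speed limit or range.

## Working session

There is one attempt and no reset: what is moved stays moved. The work goes in short steps, Python scripts to look and compute and a tool call to move; the robot and the scene stay as the last step left them, time stands still between calls to the robot, and variables do not carry over. Pictures are saved under pics/ and viewed, at most 14 in all, crops included, and the job is handed in when it is done.

Besides the shell and the picture viewer there is one more tool, called after ">>>" as name([rows], argument=value, ...), one row to a line, values as JSON. apply_moves: Moves the arm, as the interface text tells. Its arguments: {"type":"object","properties":{"targets":{"type":"array","items":{"type":"array"}},"squeeze":{"type":"number"}},"required":["targets"]}

```bash
ls; mkdir -p pics; cat > h.py <<'E'
import numpy as np, cv2
from rig import ctrl, capture, camera_info
def K(n):
    c=camera_info(n); return 210/np.tan(np.radians(c['vfov'])/2),c['cx'],c['cy'],np.array(c['extrinsics'])
def cloud(n):
    f,cx,cy,E=K(n); im,d=capture(n)
    v,u=np.mgrid[:420,:560]
    P=np.stack([(u-cx)/f*d,(v-cy)/f*d,d,np.ones_like(d)],-1)@E.T
    P=P[...,:3]; P[d==0]=np.nan
    return im,d,P
def ray(n,u,v,z):
    f,cx,cy,E=K(n); r=E[:3,:3]@np.array([(u-cx)/f,(v-cy)/f,1]); o=E[:3,3]
    return o+r*(z-o[2])/r[2]
E
python3 - <<'E'
from h import *
for n in("top","side"):
    f,cx,cy,E=K(n); print(n,f,cx,cy,E.round(2).tolist())
    im,d,P=cloud(n); cv2.imwrite(f'pics/{n}0.png',im); np.savez(f'{n}0.npz',im=im,P=P,d=d)
print(ctrl.sense())
E
```

```text
pics
top 389.20531305195357 281.0072137878601 213.53956235386528 [[0.01, -1.0, 0.08, 491.71], [-1.0, -0.01, 0.0, -8.78], [0.0, -0.08, -1.0, 1029.32], [0.0, 0.0, 0.0, 1.0]]
side 448.0787051974558 286.3091777555235 194.4866581424181 [[-0.87, -0.25, 0.43, -16.4], [-0.5, 0.46, -0.73, 1029.38], [-0.01, -0.85, -0.53, 839.55], [0.0, 0.0, 0.0, 1.0]]
{'time_s': 0.1, 'joints': array([-1.53441552e+00,  3.13407898e-01,  1.49833108e+00, -3.37215080e-05,
        1.33099681e+00, -2.23371575e-01]), 'dq': array([-2.61580591e-05, -1.60080657e-03, -2.13779262e-03, -1.20989658e-03,
       -1.30693412e-04, -9.46492323e-04]), 'tau': array([ 3.64840933e-03, -4.12904012e+01, -2.60141355e+01, -1.61195799e-04,
        3.04989604e-03,  1.35343282e-05]), 'eef_pos': array([ 134.82786072, -507.16507086,  230.79651896]), 'ee_rot': array([-5.70601301e-04,  9.91577254e-01,  1.29515338e-01,  3.70567404e-05]), 'force': array([-0.35821687, -0.58956416,  0.1765656 ]), 'wrist_torque': array([ 0.03998369, -0.01021403,  0.03216419]), 'grip_force': 0.0, 'grip_width': 1.0001427503781124}
```

View pics/top0.png

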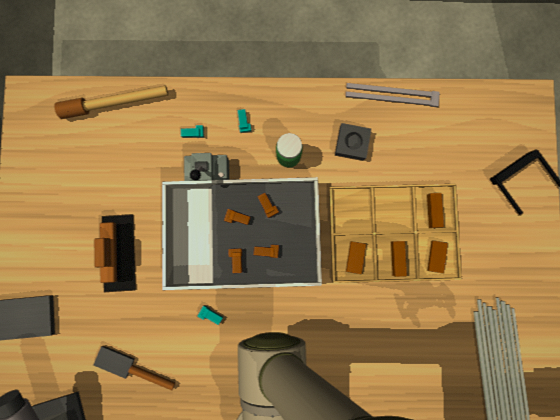

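View pics/side0.png

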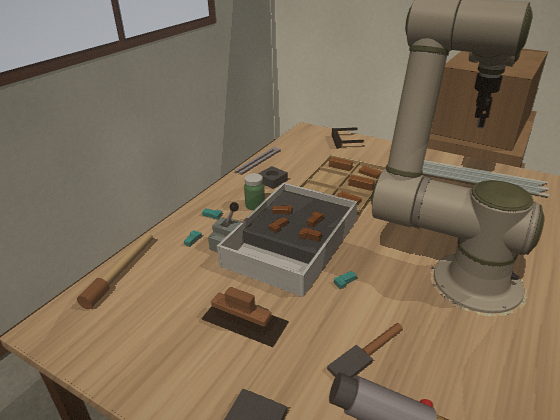

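The top view shows the plate at u 215–320, v 180–288 with four amber offcuts at about (238,216), (268,205), (237,260) and (267,251). The tray is on its left (+y). The brush is on the mat at (118,252). The bin is on the right with four blanks, at (436,210), (356,258), (400,258) and (438,256). The switch is at (195,172), the jar at (289,150), and there are three turquoise decoys.

```bash
python3 - <<'E'
from h import *
z=np.load('top0.npz');im,P=z['im'],z['P']
hsv=cv2.cvtColor(im,cv2.COLOR_BGR2HSV)
Z=P[...,2]
def rects(m,name,amin=30):
    n,l,s,c=cv2.connectedComponentsWithStats(m.astype(np.uint8))
    for i in range(1,n):
        if s[i,4]<amin: continue
        q=P[l==i]; q=q[np.isfinite(q[:,2])]
        r=cv2.minAreaRect(q[:,:2].astype(np.float32))
        print(name,'px',c[i].round(),s[i,4],'rect',np.round(r[0]),np.round(r[1]),round(r[2],1),'z med/p95',np.round(np.nanpercentile(q[:,2],[10,50,95])))
print([ (k,Z[k[1],k[0]]) for k in [(270,230),(200,230),(60,380-100),(350,210)]])
amber=(hsv[...,0]<14)&(hsv[...,1]>170)&(hsv[...,2]>60)
roi=np.zeros_like(amber);roi[185:285,205:470]=1
rects(amber&roi,'amber')
# outline warmer: fence tops
m=(np.abs(Z-75)<6);m[:,:150]=0;m[:,335:]=0;m[:172]=0;m[300:]=0
rects(m,'fence',100)
m=(np.abs(Z-50)<6);m[:,:150]=0;m[:,335:]=0;m[:172]=0;m[300:]=0
rects(m,'plate',100)
m=np.zeros_like(amber);m[200:310,80:150]=1
rects(m&(Z>80),'grip');rects(m&(Z>44)&(Z<60),'back')
rects(m&(hsv[...,2]<50)&(Z<15),'mat')
m=np.zeros_like(amber);m[120:175,270:312]=1;rects(m&(Z>100),'jar')
m=np.zeros_like(amber);m[115:165,325:380]=1;rects(m&(Z>28),'mould')
m=np.zeros_like(amber);m[140:185,175:240]=1
rects(m&(Z>60),'sw',5);rects(m&(Z>25)&(Z<60),'swblk',5)
m=np.zeros_like(amber);m[180:290,325:470]=1
rects(m&(Z>14)&(Z<27)&~amber,'bin',50)
E
```

```text
[((270, 230), np.float64(47.992991117200404)), ((200, 230), np.float64(8.2911746521346)), ((60, 280), np.float64(-1.35246500624703)), ((350, 210), np.float64(5.266603449761988))]
fence px [238. 231.] 1928 rect [530.  89.] [286. 385.] 1.9 z med/p95 [72. 75. 77.]
fence px [266. 251.] 206 rect [476.  28.] [29. 59.] 0.4 z med/p95 [70. 72. 74.]
fence px [236. 260.] 211 rect [453. 103.] [58. 30.] 1.4 z med/p95 [70. 72. 74.]
plate px [220. 175.] 111 rect [665. 148.] [19. 35.] 0.3 z med/p95 [47. 50. 55.]
plate px [265. 233.] 9339 rect [522.  40.] [251. 271.] 2.0 z med/p95 [48. 50. 53.]
plate px [168. 239.] 164 rect [513. 274.] [249.   4.] 2.4 z med/p95 [45. 50. 55.]
grip px [101. 252.] 370 rect [470. 423.] [68. 26.] 3.4 z med/p95 [87. 95. 98.]
back px [109. 252.] 632 rect [470. 424.] [150.  36.] 3.7 z med/p95 [50. 55. 58.]
mat px [124. 254.] 1399 rect [468. 417.] [196.  83.] 4.0 z med/p95 [2. 4. 8.]
jar px [290. 145.] 479 rect [731. -28.] [59. 55.] 0.5 z med/p95 [107. 110. 112.]
mould px [354. 140.] 731 rect [ 764. -197.] [80. 81.] 79.7 z med/p95 [32. 34. 37.]
sw px [203. 171.] 846 rect [678. 176.] [160.  81.] 89.9 z med/p95 [ 71.  75. 154.]
swblk px [220. 167.] 392 rect [688. 148.] [64. 36.] 2.5 z med/p95 [47. 50. 54.]
swblk px [188. 168.] 164 rect [684. 230.] [63. 19.] 4.3 z med/p95 [47. 49. 52.]
swblk px [223. 184.] 33 rect [643. 139.] [ 1. 80.] 1.5 z med/p95 [49. 52. 58.]
bin px [396. 233.] 1593 rect [ 525. -305.] [250. 331.] 1.8 z med/p95 [16. 18. 22.]
bin px [429. 210.] 68 rect [ 583. -395.] [86.  3.] 2.0 z med/p95 [15. 20. 26.]
bin px [356. 257.] 490 rect [ 461. -204.] [41. 80.] 81.6 z med/p95 [18. 21. 23.]
bin px [393. 258.] 50 rect [ 458. -297.] [89.  2.] 2.5 z med/p95 [16. 20. 27.]
bin px [438. 256.] 498 rect [ 464. -415.] [42. 79.] 80.8 z med/p95 [18. 21. 24.]
```

```bash
python3 - <<'E'
from h import *
z=np.load('top0.npz');im,P=z['im'],z['P'];Z=P[...,2]
m=(np.abs(Z-75)<5);m[:,:155]=0;m[:,328:]=0;m[:178]=0;m[296:]=0
q=P[m];
a=np.radians(2.0)
# near fence outer/inner, right fence line fits
near=q[(q[:,0]<405)&(q[:,1]>-80)&(q[:,1]<260)]
p=np.polyfit(near[:,1],near[:,0],1);print('near yaw',np.degrees(-np.arctan(p[0])))
right=q[(q[:,1]<-80)&(q[:,0]>420)&(q[:,0]<630)];p=np.polyfit(right[:,0],right[:,1],1);print('right yaw',np.degrees(np.arctan(p[0])))
R=np.array([[np.cos(a),np.sin(a)],[-np.sin(a),np.cos(a)]])
w=(q[:,:2])@R.T
for k in 0,1: print('lims',np.percentile(w[:,k],[0.2,1,3,97,99,99.8]).round())
h=[np.histogram(w[:,k],bins=np.arange(w[:,k].min(),w[:,k].max()+4,4)) for k in (0,1)]
for c,e in h: print([(int(e[i]),int(c[i])) for i in range(len(c)) if c[i]>60])
off=(Z>59)&(Z<85);off[:,:216]=0;off[:,314:]=0;off[:188]=0;off[278:]=0
n,l,s,c=cv2.connectedComponentsWithStats(off.astype(np.uint8))
for i in range(1,n):
    if s[i,4]<40: continue
    o=P[l==i];print('off',c[i].round(),s[i,4],'world lo/hi',o[:,:2].min(0).round(),o[:,:2].max(0).round(),'z',np.percentile(o[:,2],90).round())
sw=P[140:185,175:215].reshape(-1,3);sw=sw[sw[:,2]>85]
print('switch pts',len(sw)); 
for zz in range(80,160,10):
    t=sw[(sw[:,2]>=zz)&(sw[:,2]<zz+10)]
    if len(t): print(zz,len(t),t.mean(0).round(),t.min(0).round(),t.max(0).round())
zs=np.load('side0.npz');Q=zs['P'];print(Q[208,234].round(),Q[205,234].round(),Q[215,232].round())
# bars
m=np.zeros_like(off);m[180:285,325:470]=1;m&=(Z>29)&(Z<45)
n,l,s,c=cv2.connectedComponentsWithStats(m.astype(np.uint8))
for i in range(1,n):
    if s[i,4]<40: continue
    r=cv2.minAreaRect(P[l==i][:,:2].astype(np.float32));print('bar',c[i].round(),r)
E
```

```text
near yaw 2.032951197288178
right yaw 2.05366799387898
lims [390. 390. 391. 655. 658. 661.]
lims [-122. -121. -120.  262.  263.  263.]
[(389, 253), (393, 265), (645, 164), (649, 252), (653, 117)]
[(-121, 169), (-117, 174), (254, 166), (258, 148), (262, 74)]
off [268. 205.] 245 world lo/hi [560.  -1.] [619.  49.] z 69.0
off [237. 217.] 244 world lo/hi [542.  68.] [579. 131.] z 70.0
off [267. 251.] 253 world lo/hi [461.  -2.] [493.  57.] z 74.0
off [236. 259.] 258 world lo/hi [424.  87.] [482. 119.] z 74.0
switch pts 137
80 15 [685. 191.  86.] [677. 176.  85.] [690. 204.  89.]
90 7 [677. 187.  95.] [673. 185.  93.] [681. 191.  97.]
100 6 [672. 187. 105.] [669. 185. 102.] [674. 192. 109.]
110 6 [668. 188. 114.] [664. 185. 112.] [670. 193. 116.]
120 1 [666. 186. 121.] [666. 186. 121.] [666. 186. 121.]
140 25 [648. 185. 148.] [637. 176. 144.] [663. 200. 150.]
150 77 [650. 188. 154.] [639. 177. 150.] [660. 200. 160.]
[642. 200. 146.] [645. 196. 153.] [661. 188. 109.]
bar [437. 210.] ((583.4776000976562, -409.34674072265625), (89.62982177734375, 33.11589050292969), 4.121847629547119)
bar [400. 258.] ((458.63287353515625, -311.4124755859375), (88.9582748413086, 30.88263511657715), 1.4876631498336792)
```

>>> apply_moves([
  [85, [315, 407, 20], [0, 0, 0]],
  [85, [315, 407, 20], [0, 0, -4]],
  [85, [315, 407, 20], [0, 0, -8]],
  [85, [315, 407, 20], [0, 0, -11.3]],
  [85, [315, 407, 20], [0, 0, -11.3]],
  [85, [315, 407, 20], [0, 0, -11.3]],
  [85, [315, 407, 20], [0, 0, -11.3]],
  [85, [315, 407, 20], [0, 0, -11.3]],
  [85, [315, 407, 20], [0, 0, -11.3]],
  [85, [315, 407, 20], [0, 0, -11.3]],
  [85, [335, 930, 20], [0, 0, -11.3]],
  [85, [335, 930, 20], [0, 0, -11.3]],
  [85, [335, 930, 20], [0, 0, -11.3]],
  [85, [335, 930, 20], [0, 0, -11.3]],
  [85, [335, 930, 20], [0, 0, -11.3]],
  [85, [335, 930, 20], [0, 0, -11.3]],
  [85, [335, 930, 20], [0, 0, -11.3]],
  [85, [335, 930, 20], [0, 0, -11.3]],
  [85, [335, 930, 20], [0, 0, -11.3]],
  [85, [335, 930, 20], [0, 0, -11.3]],
], squeeze=80)

```text
time_s: 2.1
eef_pos: [467.4, 389.1, 250.9]
ee_rot: [0.0, 1.0, 0.031, -0.0]
force: [1.7, -0.3, 1.4]
grip_width: 0.994
grip_force: 0.0
```

```bash
python3 - <<'E'
from h import *
im,d,P=cloud('wrist'); im,d,P=cloud('wrist'); s=ctrl.sense();print(s['eef_pos'].round(1),s['ee_rot'].round(4))
for lo,hi,n in((85,105,'grip'),(48,64,'back')):
    m=((P[...,2]>lo)&(P[...,2]<hi)&(abs(P[...,0]-470)<120)&(abs(P[...,1]-423)<60)).astype(np.uint8)
    q=P[m>0];print(n,len(q),cv2.minAreaRect(q[:,:2].astype(np.float32)) if len(q) else'',np.median(q[:,2]))
E
```

```text
[466.7 391.5 249.5] [-1.000e-04  9.994e-01  3.380e-02 -1.000e-03]
grip 1630 ((471.976318359375, 427.0226135253906), (68.96129608154297, 26.2888240814209), 3.6006832122802734) 95.84942629071298
back 2115 ((472.0743103027344, 426.8883972167969), (148.68280029296875, 36.124935150146484), 3.148925542831421) 55.86104427045285
```

>>> apply_moves([
  [80, [4.5, 34, -60], [0, 0, -0.3]],
  [80, [4.5, 34, -60], [0, 0, -0.3]],
  [80, [4.5, 34, -100], [0, 0, -0.3]],
  [80, [4.5, 34, -130], [0, 0, -0.3]],
  [80, [4.5, 34, -155], [0, 0, -0.3]],
  [80, [4.5, 34, -175], [0, 0, -0.3]],
  [80, [4.5, 34, -188], [0, 0, -0.3]],
  [80, [4.5, 34, -188], [0, 0, -0.3]],
  [80, [4.5, 34, -188], [0, 0, -0.3]],
  [15, [4.5, 34, -188], [0, 0, -0.3]],
  [15, [4.5, 34, -188], [0, 0, -0.3]],
  [15, [4.5, 34, -188], [0, 0, -0.3]],
  [15, [4.5, 34, -188], [0, 0, -0.3]],
  [15, [4.5, 34, -188], [0, 0, -0.3]],
  [15, [4.5, 34, -188], [0, 0, -0.3]],
  [15, [4.5, 34, -188], [0, 0, -0.3]],
  [15, [4.5, 34, -188], [0, 0, -0.3]],
])

```text
time_s: 3.9
eef_pos: [472.7, 421.3, 63.9]
ee_rot: [-0.0, 1.0, 0.029, 0.001]
force: [0.6, 1.2, 5.9]
grip_width: 0.297
grip_force: 79.2
```

>>> apply_moves([
  [15, [0, 0, 40], [0, 0, 0]],
  [15, [0, 0, 80], [0, 0, 0]],
  [15, [0, 0, 120], [0, 0, 0]],
  [15, [0, -20, 122], [0, 0, 0]],
  [15, [0, -55, 122], [0, 0, 0]],
  [15, [0, -95, 122], [0, 0, -0.5]],
  [15, [0, -135, 122], [0, 0, -1]],
  [15, [0, -175, 122], [0, 0, -1.5]],
  [15, [0, -215, 122], [0, 0, -1.5]],
  [15, [0, -255, 122], [0, 0, -1.5]],
  [15, [0, -295, 122], [0, 0, -1.5]],
  [15, [0, -335, 122], [0, 0, -1.5]],
  [15, [10, -370, 122], [0, 0, -1.5]],
  [15, [30, -405, 122], [0, 0, -1.5]],
  [15, [50, -435, 122], [0, 0, -1.5]],
  [15, [75, -455, 122], [0, 0, -1.5]],
  [15, [95, -472, 122], [0, 0, -1.5]],
  [15, [102, -472, 122], [0, 0, -1.5]],
  [15, [102, -472, 122], [0, 0, -1.5]],
  [15, [102, -472, 122], [0, 0, -1.5]],
])

```text
time_s: 5.9
eef_pos: [573.7, -50.2, 184.9]
ee_rot: [-0.0, 1.0, 0.016, -0.001]
force: [-0.5, 0.5, -1.6]
grip_width: 0.289
grip_force: 79.0
```

```bash
python3 - <<'E'
from h import *
im,d,P=cloud('side');s=ctrl.sense();print(s['eef_pos'].round(1),s['ee_rot'].round(4),s['force'].round(1))
cv2.imwrite('pics/side1.png',im)
im,d,P=cloud('top');Z=P[...,2]
cv2.imwrite('pics/top1.png',im)
c=s['eef_pos']
m=(abs(P[...,0]-c[0])<95)&(abs(P[...,1]-c[1])<40)&(Z>140)&(Z<200)
q=P[m];print(len(q), cv2.minAreaRect(q[:,:2].astype(np.float32)), np.percentile(q[:,2],[10,50,90]))
E
```

```text
[573.7 -50.2 185.2] [-1.000e-04  9.999e-01  1.600e-02 -4.000e-04] [-0.7  0.6 -0.9]
239 ((529.3384399414062, -52.537742614746094), (46.309112548828125, 35.32844924926758), 0.1803543120622635) [174.39660435 176.76132143 178.74955581]
```

View pics/side1.png

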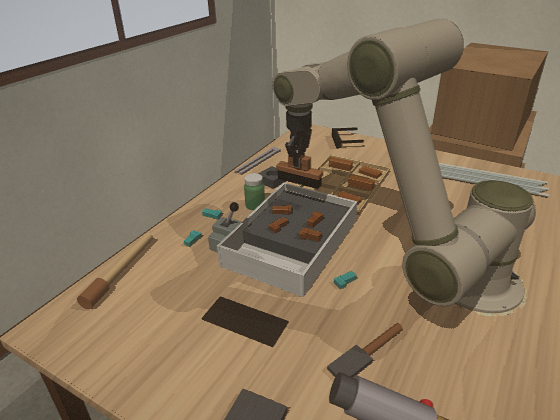

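The brush is held level, its back at 177 mm, so the bristles sit 60.4 mm below the TCP. I'll descend behind the offcuts and sweep the far half.

>>> apply_moves([
  [15, [0, 0, -40], [0, 0, 0]],
  [15, [0, 0, -65], [0, 0, 0]],
  [15, [0, 0, -72], [0, 0, 0]],
  [15, [0, 0, -72], [0, 0, 0]],
  [15, [0, 10, -72], [0, 0, 0]],
  [15, [-1, 21, -72], [0, 0, 0]],
  [15, [-1, 32, -72], [0, 0, 0]],
  [15, [-2, 43, -72], [0, 0, 0]],
  [15, [-2, 54, -72], [0, 0, 0]],
  [15, [-2, 65, -72], [0, 0, 0]],
  [15, [-3, 76, -72], [0, 0, 0]],
  [15, [-3, 87, -72], [0, 0, 0]],
  [15, [-4, 98, -72], [0, 0, 0]],
  [15, [-4, 109, -72], [0, 0, 0]],
  [15, [-4, 120, -72], [0, 0, 0]],
  [15, [-5, 131, -72], [0, 0, 0]],
  [15, [-5, 142, -72], [0, 0, 0]],
  [15, [-6, 153, -72], [0, 0, 0]],
  [15, [-6, 164, -72], [0, 0, 0]],
  [15, [-6, 175, -72], [0, 0, 0]],
])

```text
time_s: 8.0
eef_pos: [568.4, 124.9, 113.3]
ee_rot: [0.0, 1.0, 0.016, -0.0]
force: [-0.3, -1.3, -1.1]
grip_width: 0.292
grip_force: 78.9
```

>>> apply_moves([
  [15, [0, 11, 0], [0, 0, 0]],
  [15, [-1, 22, 0], [0, 0, 0]],
  [15, [-1, 33, 0], [0, 0, 0]],
  [15, [-2, 44, 0], [0, 0, 0]],
  [15, [-2, 55, 0], [0, 0, 0]],
  [15, [-2, 63, 0], [0, 0, 0]],
  [15, [-2, 63, 0], [0, 0, 0]],
  [15, [-2, 63, 0], [0, 0, 0]],
  [15, [-2, 63, 40], [0, 0, 0]],
  [15, [-2, 63, 72], [0, 0, 0]],
  [15, [-2, 40, 72], [0, 0, 0]],
  [15, [-2, 0, 72], [0, 0, 0]],
  [15, [-10, -40, 72], [0, 0, 0]],
  [15, [-40, -80, 72], [0, 0, 0]],
  [15, [-70, -120, 72], [0, 0, 0]],
  [15, [-85, -155, 72], [0, 0, 0]],
  [15, [-91, -175, 72], [0, 0, 0]],
  [15, [-91, -175, 72], [0, 0, 0]],
  [15, [-91, -175, 72], [0, 0, 0]],
])

```text
time_s: 9.9
eef_pos: [477.5, -51.2, 185.4]
ee_rot: [-0.0, 1.0, 0.015, 0.0]
force: [0.1, 0.2, -1.3]
grip_width: 0.293
grip_force: 79.2
```

```bash
python3 - <<'E'
from h import *
im,d,P=cloud('top');s=ctrl.sense();print(s['time_s'],s['eef_pos'].round(1),s['ee_rot'].round(4),s['force'].round(1))
cv2.imwrite('pics/top2.png',cv2.resize(im[160:310,140:340],None,fx=3,fy=3))
im,d,P=cloud('side');cv2.imwrite('pics/side2.png',im)
E
```

```text
9.95 [477.6 -50.7 185.3] [-1.000e-04  9.999e-01  1.550e-02  1.000e-04] [-0.   0.4 -0.5]
```

View pics/top2.png

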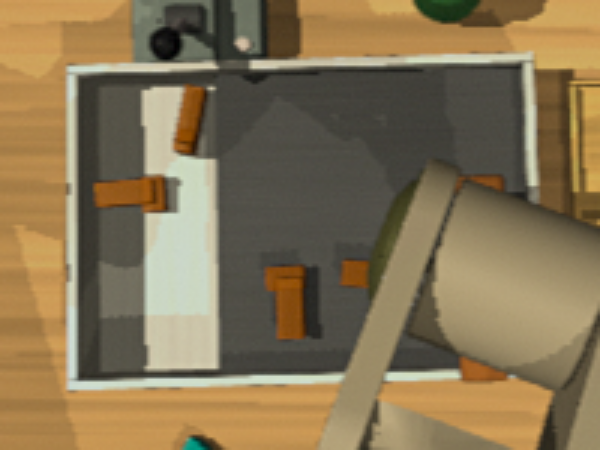

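Far-side offcuts are both in the tray (crop (190,118) and (130,193)); the two near ones remain. Now the near half.

>>> apply_moves([
  [15, [0, 0, -40], [0, 0, 0]],
  [15, [0, 0, -65], [0, 0, 0]],
  [15, [0, 0, -72], [0, 0, 0]],
  [15, [0, 0, -72], [0, 0, 0]],
  [15, [0, 10, -72], [0, 0, 0]],
  [15, [-1, 21, -72], [0, 0, 0]],
  [15, [-1, 32, -72], [0, 0, 0]],
  [15, [-2, 43, -72], [0, 0, 0]],
  [15, [-2, 54, -72], [0, 0, 0]],
  [15, [-2, 65, -72], [0, 0, 0]],
  [15, [-3, 76, -72], [0, 0, 0]],
  [15, [-3, 87, -72], [0, 0, 0]],
  [15, [-4, 98, -72], [0, 0, 0]],
  [15, [-4, 109, -72], [0, 0, 0]],
  [15, [-4, 120, -72], [0, 0, 0]],
  [15, [-5, 131, -72], [0, 0, 0]],
  [15, [-5, 142, -72], [0, 0, 0]],
  [15, [-6, 153, -72], [0, 0, 0]],
  [15, [-6, 164, -72], [0, 0, 0]],
  [15, [-6, 175, -72], [0, 0, 0]],
])

```text
time_s: 12.0
eef_pos: [471.3, 124.9, 113.2]
ee_rot: [-0.0, 1.0, 0.016, -0.0]
force: [0.1, 0.5, -0.5]
grip_width: 0.293
grip_force: 79.0
```

>>> apply_moves([
  [15, [0, 11, 0], [0, 0, 0]],
  [15, [-1, 22, 0], [0, 0, 0]],
  [15, [-1, 33, 0], [0, 0, 0]],
  [15, [-2, 44, 0], [0, 0, 0]],
  [15, [-2, 55, 0], [0, 0, 0]],
  [15, [-2, 63, 0], [0, 0, 0]],
  [15, [-2, 63, 0], [0, 0, 0]],
  [15, [-2, 63, 0], [0, 0, 0]],
  [15, [-2, 63, 40], [0, 0, 0]],
  [15, [-2, 63, 72], [0, 0, 0]],
  [15, [-2, 100, 72], [0, 0, 0]],
  [15, [-2, 140, 72], [0, 0, 0]],
  [15, [-2, 180, 72], [0, 0, 0]],
  [15, [-2, 220, 72], [0, 0, 0]],
  [15, [-2, 260, 72], [0, 0, 0]],
  [15, [-2, 280, 72], [0, 0, 0]],
  [15, [-2, 295, 72], [0, 0, 1.5]],
  [15, [-2, 295, 72], [0, 0, 1.5]],
])

```text
time_s: 13.8
eef_pos: [469.1, 419.9, 184.6]
ee_rot: [0.0, 1.0, 0.029, -0.0]
force: [-1.0, -0.4, -1.5]
grip_width: 0.294
grip_force: 79.0
```

```bash
python3 - <<'E'
from h import *
im,d,P=cloud('top');s=ctrl.sense();print(s['time_s'],s['eef_pos'].round(1),s['ee_rot'].round(4),s['force'].round(1))
cv2.imwrite('pics/top3.png',cv2.resize(im[160:310,140:340],None,fx=3,fy=3))
Z=P[...,2]
w=((P[...,:2]-[522.1,34.2])@np.array([[.9994,-.0356],[.0356,.9994]]))
m=(abs(w[...,0])<118)&(w[...,1]>-122)&(w[...,1]<233)&(Z>np.where(w[...,1]<128,57,16))&(Z<100)
n,l,st,c=cv2.connectedComponentsWithStats(m.astype(np.uint8))
for i in range(1,n):
    if st[i,4]>15: print(c[i].round(),st[i,4],w[l==i].mean(0).round(),Z[l==i].max().round())
E
```

```text
13.85 [469.3 418.8 184.7] [ 2.000e-04  9.996e-01  2.870e-02 -4.000e-04] [ 0.2  0.1 -2. ]
[203. 200.] 177 [ 89. 156.] 40.0
[212. 205.] 33 [ 73. 130.] 54.0
[186. 224.] 216 [ 28. 203.] 28.0
[197. 253.] 239 [-49. 173.] 32.0
[213. 267.] 29 [-83. 129.] 55.0
[189. 270.] 214 [-90. 195.] 43.0
```

View pics/top3.png

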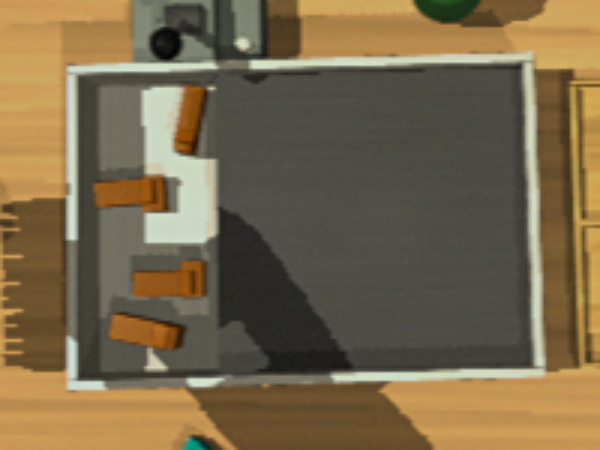

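All four offcuts are in the tray and the plate is bare. Next I put the brush on the mat.

>>> apply_moves([
  [15, [0, -2, -40], [0, 0, 0]],
  [15, [0, -2, -80], [0, 0, 0]],
  [15, [0, -2, -105], [0, 0, 0]],
  [15, [0, -2, -115], [0, 0, 0]],
  [15, [0, -2, -119], [0, 0, 0]],
  [15, [0, -2, -120], [0, 0, 0]],
  [15, [0, -2, -120], [0, 0, 0]],
  [60, [0, -2, -120], [0, 0, 0]],
  [60, [0, -2, -120], [0, 0, 0]],
  [60, [0, -2, -120], [0, 0, 0]],
  [60, [0, -2, -120], [0, 0, 0]],
  [60, [0, -2, -120], [0, 0, 0]],
  [60, [0, -2, -80], [0, 0, 0]],
  [60, [0, -2, -30], [0, 0, 0]],
  [60, [0, -2, 20], [0, 0, 0]],
  [60, [0, -2, 60], [0, 0, 0]],
])

```text
time_s: 15.45
eef_pos: [469.5, 417.1, 248.6]
ee_rot: [-0.001, 1.0, 0.029, 0.001]
force: [0.4, -0.7, 0.5]
grip_width: 0.702
grip_force: 0.0
```

>>> apply_moves([
  [60, [0, -50, 0], [0, 0, 0]],
  [60, [0, -100, 0], [0, 0, -1]],
  [60, [0, -150, 0], [0, 0, -2]],
  [60, [0, -200, 0], [0, 0, -3]],
  [60, [0, -250, 0], [0, 0, -3]],
  [60, [0, -300, 0], [0, 0, -3]],
  [60, [0, -350, 0], [0, 0, -3]],
  [60, [0, -400, 0], [0, 0, -3]],
  [60, [0, -450, 0], [0, 0, -3]],
  [60, [0, -500, 0], [0, 0, -3]],
  [60, [0, -550, 0], [0, 0, -3]],
  [60, [0, -600, 0], [0, 0, -3]],
  [60, [0, -650, 0], [0, 0, -3]],
  [60, [0, -700, 30], [0, 0, -3]],
  [60, [0, -720, 60], [0, 0, -3]],
  [60, [0, -730, 100], [0, 0, -3]],
  [60, [0, -730, 130], [0, 0, -3]],
  [60, [0, -730, 130], [0, 0, -3]],
  [60, [0, -730, 130], [0, 0, -3]],
])

```text
time_s: 17.35
eef_pos: [469.4, -313.0, 375.0]
ee_rot: [0.0, 1.0, 0.002, 0.0]
force: [0.3, -0.3, -0.5]
grip_width: 0.701
grip_force: 0.0
```

```bash
cat > blanks.py <<'E'
from h import *
def find(n):
    im,d,P=cloud(n); Z=P[...,2]
    for lo,hi,nm in((29,45,'bar'),(14,26,'slab')):
        m=(P[...,0]>390)&(P[...,0]<660)&(P[...,1]<-135)&(P[...,1]>-480)&(Z>lo)&(Z<hi)
        if nm=='slab': # keep wall-free blobs
            m=cv2.morphologyEx(m.astype(np.uint8),cv2.MORPH_OPEN,np.ones((7,7)) )if n=='top' else cv2.morphologyEx(m.astype(np.uint8),cv2.MORPH_OPEN,np.ones((21,21)))
        k,l,s,c=cv2.connectedComponentsWithStats(np.uint8(m))
        for i in range(1,k):
            if s[i,4]<150: continue
            q=P[l==i]; r=cv2.minAreaRect(q[:,:2].astype(np.float32))
            a=r[2] if r[1][0]>r[1][1] else r[2]-90
            print(n,nm,c[i].round(),s[i,4],np.round(r[0],1),np.round(r[1],1),'long axis yaw',round(a,1),'z',np.median(q[:,2]).round(1))
    return im
E
python3 - <<'E'
from blanks import *
s=ctrl.sense();print(s['time_s'],s['eef_pos'].round(1),s['ee_rot'].round(4),s['force'].round(1))
cv2.imwrite('pics/w4.png',find('wrist')); find('top')
im,d,P=cloud('top');Z=P[...,2];m=(abs(P[...,0]-470)<110)&(abs(P[...,1]-420)<60)
for lo,hi in((80,105),(46,62)):
    q=P[m&(Z>lo)&(Z<hi)];print('brush',cv2.minAreaRect(q[:,:2].astype(np.float32)),np.median(q[:,2]))
E
```

```text
17.35 [ 469.4 -313.   375. ] [0.     1.     0.0025 0.    ] [ 0.3 -0.3 -0.5]
wrist bar [342.  86.] 1225 [ 585.1 -408.3] [90.  30.4] long axis yaw 2.6 z 35.0
wrist bar [279. 166.] 968 [ 460.5 -310.8] [89.8 29.8] long axis yaw 2.3 z 35.0
wrist slab [215. 170.] 722 [ 453.6 -200.9] [38.9 55.8] long axis yaw -2.5 z 21.1
top bar [437. 210.] 418 [ 583.2 -409. ] [88.5 30.4] long axis yaw 2.3 z 34.2
top bar [400. 258.] 435 [ 458.5 -311.4] [89.2 30.8] long axis yaw 1.8 z 34.7
top slab [437. 254.] 361 [ 464.6 -413.9] [38.9 78.8] long axis yaw -11.0 z 20.4
top slab [356. 256.] 428 [ 461.1 -203.4] [40.6 79.1] long axis yaw -9.6 z 20.7
brush ((468.1510009765625, 413.7898254394531), (68.0759048461914, 26.444927215576172), 2.680659294128418) 95.05111316573664
brush ((468.1934509277344, 414.2877502441406), (149.9297332763672, 36.19927978515625), 3.025502920150757) 55.22100428899296
```

View pics/w4.png

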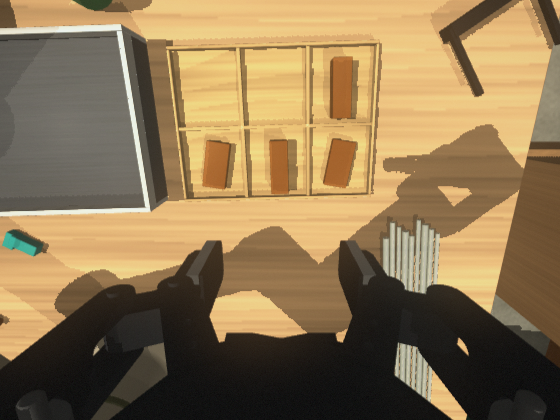

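Brush is upright, about 4 mm from the mat centre. The wrist view shows two bars, at (342,86) and (279,166), and two slabs, at (215,164) and (340,163). I'll take the near bar first.

>>> apply_moves([
  [60, [-9.7, 2, -50], [0, 0, 1.9]],
  [60, [-9.7, 2, -100], [0, 0, 1.9]],
  [60, [-9.7, 2, -150], [0, 0, 1.9]],
  [60, [-9.7, 2, -200], [0, 0, 1.9]],
  [60, [-9.7, 2, -250], [0, 0, 1.9]],
  [60, [-9.7, 2, -300], [0, 0, 1.9]],
  [60, [-9.7, 2, -335], [0, 0, 1.9]],
  [60, [-9.7, 2, -355], [0, 0, 1.9]],
  [60, [-9.7, 2, -364], [0, 0, 1.9]],
  [60, [-9.7, 2, -364], [0, 0, 1.9]],
  [20, [-9.7, 2, -364], [0, 0, 1.9]],
  [20, [-9.7, 2, -364], [0, 0, 1.9]],
  [20, [-9.7, 2, -364], [0, 0, 1.9]],
  [20, [-9.7, 2, -364], [0, 0, 1.9]],
  [20, [-9.7, 2, -364], [0, 0, 1.9]],
], squeeze=50)

```text
time_s: 19.0
eef_pos: [460.3, -311.6, 12.7]
ee_rot: [0.001, 1.0, 0.019, 0.001]
force: [-0.6, 0.6, 6.1]
grip_width: 0.342
grip_force: 51.5
```

>>> apply_moves([
  [20, [0, 0, 40], [0, 0, 0]],
  [20, [0, 0, 80], [0, 0, 0]],
  [20, [0, 0, 120], [0, 0, 0]],
  [20, [1, 20, 120], [0, 0, 8]],
  [20, [3, 50, 120], [0, 0, 16]],
  [20, [5, 80, 120], [0, 0, 24]],
  [20, [7, 110, 120], [0, 0, 32]],
  [20, [9, 140, 120], [0, 0, 40]],
  [20, [11, 170, 120], [0, 0, 48]],
  [20, [13, 200, 120], [0, 0, 56]],
  [20, [15, 230, 120], [0, 0, 64]],
  [20, [17, 255, 120], [0, 0, 72]],
  [20, [19, 270, 120], [0, 0, 80]],
  [20, [19, 279, 120], [0, 0, 88]],
  [20, [19, 279, 120], [0, 0, 90]],
  [20, [19, 279, 90], [0, 0, 90]],
  [20, [19, 279, 65], [0, 0, 90]],
  [20, [19, 279, 53], [0, 0, 90]],
  [20, [19, 279, 47], [0, 0, 90]],
  [20, [19, 279, 47], [0, 0, 90]],
])

```text
time_s: 21.0
eef_pos: [479.0, -32.1, 58.7]
ee_rot: [0.0, 0.694, 0.72, 0.0]
force: [-0.5, -0.6, -1.9]
grip_width: 0.336
grip_force: 50.5
```

>>> apply_moves([
  [50, [0, 0, 0], [0, 0, 0]],
  [50, [0, 0, 0], [0, 0, 0]],
  [50, [0, 0, 0], [0, 0, 0]],
  [50, [0, 0, 30], [0, 0, 0]],
  [50, [0, 0, 70], [0, 0, 0]],
  [50, [0, 0, 110], [0, 0, -4]],
  [55, [10, -30, 120], [0, 0, -12]],
  [60, [20, -65, 120], [0, 0, -20]],
  [60, [30, -100, 120], [0, 0, -28]],
  [60, [40, -135, 120], [0, 0, -36]],
  [60, [50, -170, 120], [0, 0, -44]],
  [60, [60, -205, 120], [0, 0, -52]],
  [60, [70, -240, 120], [0, 0, -60]],
  [60, [80, -275, 120], [0, 0, -68]],
  [60, [90, -310, 120], [0, 0, -76]],
  [60, [98, -345, 120], [0, 0, -84]],
  [60, [105, -376, 120], [0, 0, -89.7]],
  [60, [105, -376, 120], [0, 0, -89.7]],
  [60, [105, -376, 120], [0, 0, -89.7]],
])

```text
time_s: 22.9
eef_pos: [583.6, -408.2, 177.8]
ee_rot: [-0.0, 1.0, 0.022, -0.0]
force: [-0.5, -0.1, 0.6]
grip_width: 0.699
grip_force: 0.0
```

```bash
python3 - <<'E'
from blanks import *
s=ctrl.sense();print(s['time_s'],s['eef_pos'].round(1),s['ee_rot'].round(4))
find('wrist'); find('top')
im,d,P=cloud('top');Z=P[...,2]
m=(abs(P[...,0]-520)<115)&(P[...,1]>-85)&(P[...,1]<150)&(Z>58)&(Z<95)
q=P[m];print(len(q)and cv2.minAreaRect(q[:,:2].astype(np.float32)),np.median(q[:,2]))
E
```

```text
22.9 [ 583.6 -408.2  177.8] [-3.000e-04  9.998e-01  2.180e-02 -1.000e-04]
wrist bar [280. 185.] 2576 [ 585.6 -408.3] [88.9 30. ] long axis yaw 2.5 z 35.0
top bar [437. 210.] 422 [ 583.4 -409.3] [88.4 32.2] long axis yaw 1.1 z 34.3
top slab [357. 257.] 452 [ 460.6 -203.7] [40.3 79.3] long axis yaw -7.3 z 20.9
((478.5399475097656, -34.57270050048828), (29.142494201660156, 90.1600112915039), 0.46866095066070557) 79.99489565575914
```

Bar 1 is lying flat on the plate (top at 80 mm). I'll descend on bar 2.

>>> apply_moves([
  [60, [1, -0.5, -45], [0, 0, 0]],
  [60, [1, -0.5, -90], [0, 0, 0]],
  [60, [1, -0.5, -130], [0, 0, 0]],
  [60, [1, -0.5, -155], [0, 0, 0]],
  [60, [1, -0.5, -165], [0, 0, 0]],
  [60, [1, -0.5, -166], [0, 0, 0]],
  [60, [1, -0.5, -166], [0, 0, 0]],
  [20, [1, -0.5, -166], [0, 0, 0]],
  [20, [1, -0.5, -166], [0, 0, 0]],
  [20, [1, -0.5, -166], [0, 0, 0]],
  [20, [1, -0.5, -166], [0, 0, 0]],
  [20, [1, -0.5, -166], [0, 0, 0]],
])

```text
time_s: 24.25
eef_pos: [585.3, -409.0, 13.9]
ee_rot: [0.001, 1.0, 0.022, 0.001]
force: [0.2, 0.1, 5.5]
grip_width: 0.334
grip_force: 51.6
```

>>> apply_moves([
  [20, [0, 0, 40], [0, 0, 0]],
  [20, [0, 0, 80], [0, 0, 0]],
  [20, [0, 0, 120], [0, 0, 0]],
  [20, [-1, 30, 120], [0, 0, 8]],
  [20, [-3, 66, 120], [0, 0, 16]],
  [20, [-5, 102, 120], [0, 0, 24]],
  [20, [-7, 138, 120], [0, 0, 32]],
  [20, [-8, 174, 120], [0, 0, 40]],
  [20, [-10, 210, 120], [0, 0, 48]],
  [20, [-11, 246, 120], [0, 0, 56]],
  [20, [-13, 282, 120], [0, 0, 64]],
  [20, [-14, 318, 120], [0, 0, 72]],
  [20, [-15, 354, 120], [0, 0, 80]],
  [20, [-16, 374, 120], [0, 0, 88]],
  [20, [-16, 380, 120], [0, 0, 89.7]],
  [20, [-16, 380, 95], [0, 0, 89.7]],
  [20, [-16, 380, 68], [0, 0, 89.7]],
  [20, [-16, 380, 54], [0, 0, 89.7]],
  [20, [-16, 380, 47], [0, 0, 89.7]],
  [20, [-16, 380, 47], [0, 0, 89.7]],
])

```text
time_s: 26.25
eef_pos: [569.0, -29.2, 59.8]
ee_rot: [0.0, 0.694, 0.72, 0.0]
force: [-0.1, 0.3, -0.3]
grip_width: 0.341
grip_force: 50.6
```

>>> apply_moves([
  [50, [0, 0, 0], [0, 0, 0]],
  [50, [0, 0, 0], [0, 0, 0]],
  [50, [0, 0, 0], [0, 0, 0]],
  [50, [0, 0, 40], [0, 0, 0]],
  [50, [0, 0, 80], [0, 0, 0]],
  [50, [-2, -5, 120], [0, 0, -6]],
  [55, [-10, -30, 120], [0, 0, -14]],
  [60, [-18, -62, 120], [0, 0, -22]],
  [60, [-26, -95, 120], [0, 0, -30]],
  [60, [-34, -128, 120], [0, 0, -38]],
  [60, [-42, -161, 120], [0, 0, -46]],
  [60, [-50, -194, 120], [0, 0, -54]],
  [60, [-58, -227, 120], [0, 0, -62]],
  [60, [-66, -260, 120], [0, 0, -70]],
  [60, [-76, -293, 120], [0, 0, -78]],
  [60, [-86, -326, 120], [0, 0, -86]],
  [60, [-96, -359, 120], [0, 0, -94]],
  [60, [-103, -384, 120], [0, 0, -102]],
  [60, [-103, -384, 120], [0, 0, -102]],
  [60, [-103, -384, 120], [0, 0, -102]],
])

```text
time_s: 28.25
eef_pos: [465.6, -412.5, 179.2]
ee_rot: [-0.0, 0.996, -0.085, 0.0]
force: [1.3, 0.0, -0.5]
grip_width: 0.705
grip_force: 0.0
```

```bash
python3 - <<'E'
from blanks import *
s=ctrl.sense();print(s['time_s'],s['eef_pos'].round(1),s['ee_rot'].round(4))
im=find('wrist'); 
im,d,P=cloud('wrist');Z=P[...,2]
m=(abs(P[...,0]-466)<48)&(abs(P[...,1]+414)<42)&(Z>14)&(Z<26)
q=P[m];print('slabB',cv2.minAreaRect(q[:,:2].astype(np.float32)),np.median(q[:,2]))
im,d,P=cloud('top');Z=P[...,2]
m=(abs(P[...,0]-520)<115)&(P[...,1]>-85)&(P[...,1]<150)&(Z>58)&(Z<95)
k,l,s,c=cv2.connectedComponentsWithStats(np.uint8(m))
for i in range(1,k):
    if s[i,4]>50: q=P[l==i];print('bar',cv2.minAreaRect(q[:,:2].astype(np.float32)),np.median(q[:,2]))
E
```

```text
28.25 [ 465.6 -412.5  179.2] [-2.000e-04  9.964e-01 -8.510e-02  0.000e+00]
wrist slab [280. 182.] 2210 [ 468.4 -414.4] [39.2 72.8] long axis yaw -9.1 z 21.1
wrist slab [ 96. 217.] 1929 [ 461.9 -205.4] [35.6 79.3] long axis yaw -9.6 z 21.0
slabB ((465.07830810546875, -414.0727233886719), (39.82912826538086, 80.19949340820312), 81.31686401367188) 21.029612881747653
bar ((568.8842163085938, -32.270118713378906), (30.324859619140625, 88.8312759399414), 2.1186726093292236) 79.56922695084643
bar ((478.535400390625, -34.526309967041016), (29.113771438598633, 90.14915466308594), 0.41828280687332153) 79.76841978338217
```

>>> apply_moves([
  [60, [0, -1.3, -45], [0, 0, 0.8]],
  [60, [0, -1.3, -90], [0, 0, 0.8]],
  [60, [0, -1.3, -130], [0, 0, 0.8]],
  [60, [0, -1.3, -155], [0, 0, 0.8]],
  [60, [0, -1.3, -167], [0, 0, 0.8]],
  [60, [0, -1.3, -171], [0, 0, 0.8]],
  [60, [0, -1.3, -171], [0, 0, 0.8]],
  [30, [0, -1.3, -171], [0, 0, 0.8]],
  [30, [0, -1.3, -171], [0, 0, 0.8]],
  [30, [0, -1.3, -171], [0, 0, 0.8]],
  [30, [0, -1.3, -171], [0, 0, 0.8]],
  [30, [0, -1.3, -171], [0, 0, 0.8]],
])

```text
time_s: 29.6
eef_pos: [466.4, -414.6, 10.1]
ee_rot: [0.001, 0.997, -0.079, 0.001]
force: [-0.2, 1.2, 6.0]
grip_width: 0.451
grip_force: 51.4
```

>>> apply_moves([
  [30, [0, 0, 40], [0, 0, 0]],
  [30, [0, 0, 80], [0, 0, 0]],
  [30, [2, 10, 120], [0, 0, 4]],
  [30, [8, 40, 130], [0, 0, 12]],
  [30, [16, 80, 130], [0, 0, 20]],
  [30, [24, 120, 130], [0, 0, 28]],
  [30, [32, 160, 130], [0, 0, 36]],
  [30, [40, 200, 130], [0, 0, 44]],
  [30, [48, 240, 130], [0, 0, 52]],
  [30, [56, 280, 130], [0, 0, 60]],
  [30, [64, 320, 130], [0, 0, 68]],
  [30, [72, 360, 130], [0, 0, 76]],
  [30, [80, 400, 130], [0, 0, 84]],
  [30, [88, 440, 130], [0, 0, 92]],
  [30, [94, 480, 130], [0, 0, 98]],
  [30, [98, 505, 130], [0, 0, 101]],
  [30, [98.5, 510, 130], [0, 0, 101]],
  [30, [98.5, 510, 130], [0, 0, 101]],
  [30, [98.5, 510, 100], [0, 0, 101]],
  [30, [98.5, 510, 80], [0, 0, 101]],
])

```text
time_s: 31.6
eef_pos: [563.9, 94.7, 87.4]
ee_rot: [0.0, 0.696, 0.718, -0.0]
force: [0.3, 0.1, -1.1]
grip_width: 0.45
grip_force: 51.0
```

>>> apply_moves([
  [30, [0, 0, -20], [0, 0, 0]],
  [30, [0, 0, -30], [0, 0, 0]],
  [30, [0, 0, -33], [0, 0, 0]],
  [30, [0, 0, -33], [0, 0, 0]],
  [55, [0, 0, -33], [0, 0, 0]],
  [55, [0, 0, -33], [0, 0, 0]],
  [55, [0, 0, -33], [0, 0, 0]],
  [55, [0, 0, 10], [0, 0, 0]],
  [55, [0, 0, 60], [0, 0, 0]],
  [55, [-10, -30, 90], [0, 0, -8]],
  [60, [-25, -65, 90], [0, 0, -16]],
  [60, [-40, -100, 90], [0, 0, -24]],
  [60, [-55, -130, 90], [0, 0, -32]],
  [60, [-70, -160, 90], [0, 0, -40]],
  [60, [-80, -190, 90], [0, 0, -48]],
  [60, [-90, -220, 90], [0, 0, -56]],
  [60, [-97, -250, 90], [0, 0, -64]],
  [60, [-102, -275, 90], [0, 0, -72]],
  [60, [-103, -295, 90], [0, 0, -80]],
  [60, [-103, -300, 90], [0, 0, -88]],
])

```text
time_s: 33.6
eef_pos: [461.0, -205.7, 178.5]
ee_rot: [0.0, 1.0, 0.031, 0.0]
force: [-0.1, 0.8, 0.2]
grip_width: 0.7
grip_force: 0.0
```

```bash
cat > plate.py <<'E'
from blanks import *
s=ctrl.sense();print(s['time_s'],s['eef_pos'].round(1),s['ee_rot'].round(4))
im,d,P=cloud('wrist');Z=P[...,2]
m=(abs(P[...,0]-462)<48)&(abs(P[...,1]+204)<42)&(Z>14)&(Z<26)
q=P[m]
if len(q): print('slabA',cv2.minAreaRect(q[:,:2].astype(np.float32)),np.median(q[:,2]))
im,d,P=cloud('top');Z=P[...,2]
w=((P[...,:2]-[522.1,34.2])@np.array([[.9994,-.0356],[.0356,.9994]]))
m=(abs(w[...,0])<118)&(w[...,1]>-122)&(w[...,1]<233)&(Z>np.where(w[...,1]<128,56,16))&(Z<100)
k,l,s,c=cv2.connectedComponentsWithStats(np.uint8(m))
for i in range(1,k):
    if s[i,4]>50:
        r=cv2.minAreaRect(w[l==i].astype(np.float32));print('warmer frame',np.round(r[0]),np.round(r[1]),round(r[2]),'z',np.median(Z[l==i]).round())
E
python3 plate.py
```

```text
33.6 [ 461.  -205.7  178.5] [4.000e-04 9.995e-01 3.090e-02 3.000e-04]
slabA ((461.7088623046875, -202.21620178222656), (40.03685760498047, 80.20679473876953), 80.9018325805664) 21.037020480778068
warmer frame [ 90. 157.] [19. 59.] 79 z 29.0
warmer frame [44. 56.] [40. 80.] 0 z 65.0
warmer frame [ 44. -68.] [30. 89.] 0 z 79.0
warmer frame [ 27. 206.] [31. 53.] 0 z 24.0
warmer frame [-46. 176.] [59. 28.] 88 z 27.0
warmer frame [-55. -81.] [30. 83.] 1 z 80.0
warmer frame [-91. 196.] [60. 22.] 77 z 30.0
```

>>> apply_moves([
  [60, [0.7, 3, -40], [0, 0, -7]],
  [60, [0.7, 3, -70], [0, 0, -12.6]],
  [60, [0.7, 3, -110], [0, 0, -12.6]],
  [60, [0.7, 3, -145], [0, 0, -12.6]],
  [60, [0.7, 3, -165], [0, 0, -12.6]],
  [60, [0.7, 3, -170], [0, 0, -12.6]],
  [60, [0.7, 3, -170], [0, 0, -12.6]],
  [30, [0.7, 3, -170], [0, 0, -12.6]],
  [30, [0.7, 3, -170], [0, 0, -12.6]],
  [30, [0.7, 3, -170], [0, 0, -12.6]],
  [30, [0.7, 3, -170], [0, 0, -12.6]],
  [30, [0.7, 3, -170], [0, 0, -12.6]],
])

```text
time_s: 34.9
eef_pos: [462.8, -201.2, 9.9]
ee_rot: [0.001, 0.997, -0.075, 0.001]
force: [-0.4, 1.7, 5.1]
grip_width: 0.452
grip_force: 51.1
```

```bash
python3 plate.py
```

```text
34.9 [ 462.8 -201.2    9.9] [ 7.000e-04  9.972e-01 -7.470e-02  1.300e-03]
slabA ((462.1446533203125, -201.55313110351562), (65.56140899658203, 79.7125473022461), 81.19647979736328) 21.084632161335577
warmer frame [ 89. 157.] [19. 59.] 79 z 29.0
warmer frame [44. 56.] [80. 40.] 89 z 66.0
warmer frame [ 44. -68.] [30. 89.] 0 z 80.0
warmer frame [ 28. 206.] [54. 31.] 89 z 24.0
warmer frame [-46. 175.] [59. 28.] 88 z 27.0
warmer frame [-55. -81.] [30. 83.] 1 z 80.0
warmer frame [-91. 196.] [61. 22.] 77 z 30.0
```

>>> apply_moves([
  [30, [0, 0, 40], [0, 0, 0]],
  [30, [0, 0, 80], [0, 0, 0]],
  [30, [0, 5, 120], [0, 0, 4]],
  [30, [1, 20, 130], [0, 0, 12]],
  [30, [2, 45, 130], [0, 0, 20]],
  [30, [3, 70, 130], [0, 0, 28]],
  [30, [4, 95, 130], [0, 0, 36]],
  [30, [5, 120, 130], [0, 0, 44]],
  [30, [6, 145, 130], [0, 0, 52]],
  [30, [7, 170, 130], [0, 0, 60]],
  [30, [8, 195, 130], [0, 0, 68]],
  [30, [9, 220, 130], [0, 0, 76]],
  [30, [10, 245, 130], [0, 0, 84]],
  [30, [11, 265, 130], [0, 0, 92]],
  [30, [12, 285, 130], [0, 0, 98]],
  [30, [12, 292, 130], [0, 0, 100.6]],
  [30, [12, 292, 110], [0, 0, 100.6]],
  [30, [12, 292, 80], [0, 0, 100.6]],
  [30, [12, 292, 60], [0, 0, 100.6]],
  [30, [12, 292, 50], [0, 0, 100.6]],
])

```text
time_s: 37.0
eef_pos: [473.4, 91.3, 57.5]
ee_rot: [-0.0, 0.695, 0.719, -0.0]
force: [-0.1, 0.8, -1.1]
grip_width: 0.452
grip_force: 51.2
```

>>> apply_moves([
  [30, [0, 0, -3], [0, 0, 0]],
  [30, [0, 0, -3], [0, 0, 0]],
  [55, [0, 0, -3], [0, 0, 0]],
  [55, [0, 0, -3], [0, 0, 0]],
  [55, [0, 0, -3], [0, 0, 0]],
  [55, [0, 0, 40], [0, 0, 0]],
  [55, [0, 0, 90], [0, 0, 0]],
  [55, [0, 0, 140], [0, 0, 0]],
  [20, [-40, 80, 170], [0, 0, 0]],
  [0, [-60, 120, 180], [0, 0, 0]],
  [0, [-60, 150, 180], [0, 0, 0]],
  [0, [-60, 150, 180], [0, 0, 0]],
])

```text
time_s: 38.2
eef_pos: [412.6, 244.3, 239.8]
ee_rot: [0.0, 0.694, 0.72, 0.001]
force: [-0.0, -0.9, -1.0]
grip_width: 0.003
grip_force: 0.0
```

```bash
python3 plate.py; python3 - <<'E'
from h import *
im,d,P=cloud('top');cv2.imwrite('pics/top5.png',im)
sw=P[140:185,175:215].reshape(-1,3);sw=sw[(sw[:,2]>85)&(sw[:,2]<170)]
for zz in range(80,170,10):
    t=sw[(sw[:,2]>=zz)&(sw[:,2]<zz+10)]
    if len(t): print(zz,len(t),t.mean(0).round(),t.min(0).round(),t.max(0).round())
E
```

```text
38.2 [412.6 244.3 239.8] [3.000e-04 6.936e-01 7.203e-01 1.300e-03]
warmer frame [ 90. 157.] [18. 59.] 80 z 29.0
warmer frame [44. 56.] [79. 40.] 90 z 66.0
warmer frame [ 44. -68.] [30. 89.] 0 z 80.0
warmer frame [ 26. 206.] [31. 54.] 3 z 23.0
warmer frame [-45.  55.] [79. 39.] 88 z 66.0
warmer frame [-46. 175.] [59. 28.] 88 z 27.0
warmer frame [-54. -81.] [30. 83.] 1 z 80.0
warmer frame [-91. 196.] [60. 22.] 77 z 29.0
80 24 [684. 191.  86.] [674. 177.  85.] [690. 204.  90.]
90 4 [678. 187.  96.] [676. 185.  91.] [681. 191. 100.]
100 7 [673. 187. 105.] [669. 185. 101.] [677. 192. 108.]
110 3 [669. 186. 114.] [667. 185. 110.] [670. 187. 119.]
120 1 [668. 189. 120.] [668. 189. 120.] [668. 189. 120.]
140 24 [647. 184. 147.] [639. 177. 142.] [661. 200. 150.]
150 78 [651. 188. 154.] [639. 177. 150.] [662. 200. 159.]
160 1 [649. 189. 161.] [649. 189. 161.] [649. 189. 161.]
```

View pics/top5.png

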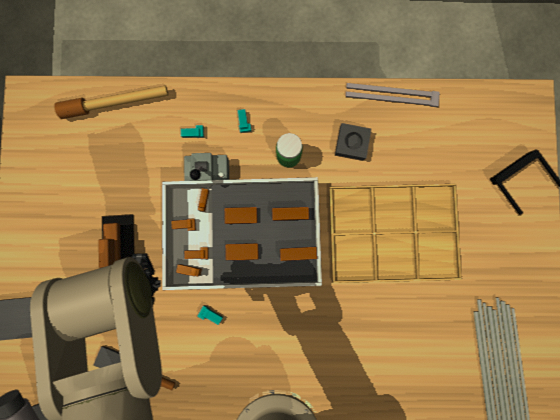

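The two bars and two slabs lie on their halves of the plate, the bin is empty, the brush is on the mat and all offcuts are in the tray. Bar 1 has been knocked slightly but is still valid. The lever's ball is at about (650,188,152), so I push the switch.

>>> apply_moves([
  [0, [40, -15, 0], [0, 0, 0]],
  [0, [85, -30, 0], [0, 0, 0]],
  [0, [130, -45, 0], [0, 0, 0]],
  [0, [170, -55, 0], [0, 0, 0]],
  [0, [199, -58, 0], [0, 0, 0]],
  [0, [199, -58, 0], [0, 0, 0]],
  [0, [199, -58, -40], [0, 0, 0]],
  [0, [199, -58, -80], [0, 0, 0]],
  [0, [199, -58, -98], [0, 0, 0]],
  [0, [199, -58, -98], [0, 0, 0]],
  [0, [209, -57.5, -98], [0, 0, 0]],
  [0, [219, -57, -98], [0, 0, 0]],
  [0, [229, -56.7, -98], [0, 0, 0]],
  [0, [239, -56.3, -98], [0, 0, 0]],
  [0, [249, -56, -98], [0, 0, 0]],
  [0, [259, -55.6, -98], [0, 0, 0]],
  [0, [269, -55.2, -98], [0, 0, 0]],
  [0, [275, -55, -98], [0, 0, 0]],
  [0, [279, -54.8, -98], [0, 0, 0]],
  [0, [279, -54.8, -98], [0, 0, 0]],
])

```text
time_s: 40.35
eef_pos: [693.3, 186.1, 140.8]
ee_rot: [0.0, 0.695, 0.719, 0.0]
force: [0.4, -0.6, -0.2]
grip_width: 0.003
grip_force: 0.0
```

```bash
python3 - <<'E'
from h import *
s=ctrl.sense();print(s['eef_pos'].round(1),s['force'].round(1))
im,d,P=cloud('side');cv2.imwrite('pics/side6.png',cv2.resize(im[150:300,150:350],None,fx=3,fy=3))
E
```

```text
[693.3 186.1 140.8] [ 0.4 -0.6 -0.2]
```

View pics/side6.png

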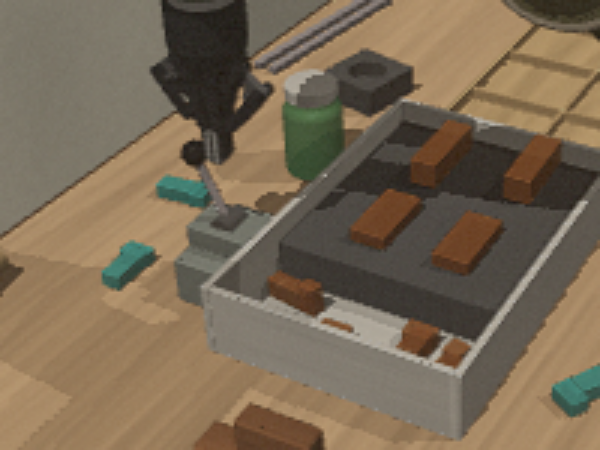

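The lever now leans away (ball at crop (193,153)). No stop force yet, so I push a bit further until I feel it.

>>> apply_moves([
  [0, [3, 0, 0], [0, 0, 0]],
  [0, [6, 0, 0], [0, 0, 0]],
  [0, [9, 0, 0], [0, 0, 0]],
  [0, [9, 0, 0], [0, 0, 0]],
])

```text
time_s: 40.8
eef_pos: [700.7, 186.5, 140.2]
ee_rot: [-0.001, 0.695, 0.719, -0.002]
force: [-10.3, -0.7, 3.2]
grip_width: -0.001
grip_force: 5.4
```

Force rose to 10 N, so the lever is at its stop. I'll back off and check the lever.

>>> apply_moves([
  [0, [-20, 0, 0], [0, 0, 0]],
  [0, [-40, 0, 0], [0, 0, 0]],
  [0, [-60, 0, 0], [0, 0, 0]],
  [0, [-80, 0, 30], [0, 0, 0]],
  [0, [-100, 0, 80], [0, 0, 0]],
  [0, [-150, -20, 110], [0, 0, 0]],
  [0, [-200, -40, 130], [0, 0, 0]],
  [0, [-250, -60, 130], [0, 0, 0]],
  [0, [-250, -60, 130], [0, 0, 0]],
  [0, [-250, -60, 130], [0, 0, 0]],
])

```text
time_s: 41.8
eef_pos: [450.4, 125.8, 271.7]
ee_rot: [0.001, 0.695, 0.719, 0.001]
force: [0.7, -0.1, -0.5]
grip_width: -0.0
grip_force: 0.0
```

```bash
python3 plate.py; python3 - <<'E'
from h import *
im,d,P=cloud('top');s=ctrl.sense();print(s['time_s'],s['eef_pos'].round(),s['force'].round(1));Z=P[...,2]
m=(P[...,0]>640)&(P[...,0]<780)&(abs(P[...,1]-190)<30)
for zz in range(90,170,10):
    t=P[m&(Z>=zz)&(Z<zz+10)]
    if len(t): print(zz,len(t),t.mean(0).round())
m=(abs(P[...,0]-470)<110)&(abs(P[...,1]-415)<50)
for n,mm in(('brush',m&(Z>80)&(Z<105)),('jar',(abs(P[...,0]-731)<50)&(abs(P[...,1]+28)<50)&(Z>100)&(Z<115)),('mould',(abs(P[...,0]-764)<60)&(abs(P[...,1]+197)<60)&(Z>28)&(Z<50)),('bar1',(P[...,0]>410)&(P[...,0]<520)&(P[...,1]<10)&(P[...,1]>-90)&(Z>77)&(Z<90))):
    q=P[mm];print(n,np.round(cv2.minAreaRect(q[:,:2].astype(np.float32))[0]) if len(q) else 0,len(q))
E
```

```text
41.8 [450.4 125.8 271.7] [0.0009 0.695  0.7191 0.0008]
warmer frame [ 90. 157.] [19. 59.] 78 z 29.0
warmer frame [44. 56.] [80. 40.] 89 z 66.0
warmer frame [ 44. -68.] [89. 30.] 90 z 79.0
warmer frame [ 27. 206.] [31. 54.] 0 z 24.0
warmer frame [-45.  55.] [80. 39.] 89 z 66.0
warmer frame [-55. -81.] [30. 83.] 1 z 80.0
41.95 [453. 126. 270.] [ 0.4  0.1 -0.3]
90 15 [693. 189.  95.]
100 9 [698. 190. 103.]
110 20 [704. 190. 115.]
120 13 [710. 190. 126.]
130 2 [713. 186. 136.]
140 41 [720. 189. 147.]
150 59 [722. 191. 153.]
brush [468. 414.] 367
jar [731. -28.] 480
mould [ 764. -197.] 719
bar1 [470. -49.] 403
```

```bash
python3 -c "
from h import *
print(ctrl.finish_job())"
```

```text
the job is handed in; nothing more can be done
None
```

The job is handed in at about 42 s; the judge returned no verdict. The last check showed the brush on its mat, both bars and both slabs flat on their halves, the switch fully on, and the jar and mould unmoved. All four offcuts were in the tray in my last unobstructed view; the arm blocked two of them in that last check.

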